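# Set the stirring speed on the inner knob of a concentric pair

## Task

Two identical magnetic stirrers stand on the bench; one has a beaker on its plate. On that one, turn the black inner speed knob clockwise until its white pointer points at the green band on the deck, without turning the grey timer ring beneath it. Leave the other stirrer's speed knob as it is and do not knock or shift the beaker, and let go of the knob.

Things in the scene. Friction and masses are not known exactly. Their poses are not given: they have to be found in the camera images.
- loaded_knob (a point): Grip point on the vertical axis of the black round fluted speed knob of the stirrer with the beaker: 26 mm wide, rising 42 mm above the timer ring; this point is 26 mm above the ring's top, 97 mm above the bench. Grip from above at any yaw, fingertips clear of the ring. x: along the white pointer, z: up. Stirrer: fixed white box 230 x 130 mm, deck 55 mm high.
- loaded_speed (a joint): Turn of that knob in rad, growing clockwise seen from above: 0 = off stop, 4.71 = end stop. At 2.356 the pointer points at the middle of the green band, straight towards the plate's centre; the band reaches 0.21 rad to either side. It starts 0.7 to 1.3 rad short of 2.356, turns with light friction (0.02 N m) and stays where it is left.
- loaded_timer_mark (a point): Orange mark on top of the grey outer timer ring of the same stirrer, 26 mm from the common axis. The ring is 60 mm in diameter, 16 mm high, its top 71 mm above the bench; it turns freely of the inner knob, with light friction. z is up, x points outward from the axis.
- beaker_on_plate: Clear glass beaker, 73 mm in diameter, 92 mm high, standing loose near the middle of the stirrer's round metal plate (112 mm wide, top 63 mm above the bench, centre 120 mm from the knob axis). Origin at the centre of its underside, z up.
- idle_speed (a joint): Turn of the speed knob of the other, identical stirrer with an empty plate (rad, clockwise from above, 0 = off stop). It stands at off, 0.
There are look-alikes about, which are no part of the job. What is shaped like the beaker_on_plate but red is not meant.

How it is judged:
At the end, for the whole second after the job is handed in: The speed knob by the beaker rests within 0.25 rad of the green band's middle; its timer ring is within 10 degrees of its start (mark moved under 4.6 mm); the other stirrer's speed knob is within 0.18 rad of off; the beaker stands upright (within 0.17 rad), within 15 mm of its start (value of joint loaded_speed between 2.106 and 2.606 rad and velocity of joint loaded_speed between -0.05 and 0.05 rad/s and distance of loaded_timer_mark from where it was at the start of the episode below 0.0046 m and value of joint idle_speed below 0.18 rad and distance of beaker_on_plate from where it was at the start of the episode below 0.015 m and angle between beaker_on_plate's own z axis and vertical below 0.17 rad); the robot touches nothing.
It fails at once if the timer ring of the stirrer with the beaker is turned more than 10 degrees (distance of loaded_timer_mark from where it was at the start of the episode above 0.0046 m).
It fails at once if the other stirrer's speed knob is turned more than 10 degrees (value of joint idle_speed above 0.18 rad).
It fails at once if the beaker is knocked: shifted more than 15 mm or tilted more than 10 degrees (distance of beaker_on_plate from where it was at the start of the episode above 0.015 m or angle between beaker_on_plate's own z axis and vertical above 0.175 rad).
It also fails if it takes over 32 s, if anything falls off the work surface, if the arm or the gripper's body presses on something with over 40 N, if the wrist force passes 120 N, or if a joint passes its speed limit or range.

## Robot

A 7-joint arm with a two-finger parallel gripper is mounted at the origin on a cart in front of the work surface, level with it; the furniture and walls round the work are solid. World frame = base frame: x ahead of the robot, y to its left, z up, the work surface at z = 0. Lengths are in m, angles in rad, forces in N, time in s.
With the tool pointing down it reaches from about 0.4 to 0.85 m from the base axis. Payload 4.5 kg.
Tool frame: the origin (TCP) lies on the centre line of the jaws, within the pads' length; the fingertips stand r.tcp_to_tips ahead of it and the grasp point (between the pads) lies 11 mm behind it (r.tcp_to_tips is the distance from the TCP to the fingertips, in m); y points along the fingers, x is the direction in which the jaws open and shut, and the axes are right-handed (so a half turn about y gives the same grasp; the last joint's range is limited). The gripper opens to 88 mm and grips with 3 to 60 N. Pads are 18 mm wide; open, the fingers measure 123 mm over their backs; the gripper's body (75 mm by 187 mm) begins 45 mm behind the grasp point.
Start: joints at [-1.132, 0.689, -0.195, 1.565, 0.157, 0.902, -0.215], TCP at [0.246, 0.575, 0.22] pointing down, gripper open.
Joint ranges: [-3.01, 3.01], [-0.46, 2.08], [-1.47, 1.51], [0.13, 2.56], [-1, 4.14], [0.04, 2.09], [-2.66, 2.66]. Speed limits (rad/s): [2.57, 2.57, 3.14, 3.14, 3.14, 3.14, 3.14].

## Interface

Orientations are given as a unit quaternion [x, y, z, w].
In Python, from plant import r gives the robot as it stands. The module is installed in compiled form; this text tells all that it offers.
- The arm moves only by the shell command python3 -m inch 'ROWS' [OPENING] [FORCE]. ROWS is text: rows parted by semicolons, each of 4 numbers parted by spaces: the shift along the tool's x, y, z in mm, then the turn about the tool's y in degrees. In form: x y z spin; .... A call has 1 to 10 rows; each row is the pose to reach, as a shift and turn from the pose commanded when the call began, along the tool's axes at that moment; what a row does not reach only later rows make up. A row lasts 1/10 s, in which the tool goes at most 50 mm and 8.59 degrees, less where a joint would pass 70% of its speed; a pose out of reach is approached as far as the arm can. A call with a gripper value outside its range is refused whole. OPENING is the gripper command: -1 is shut, 1 is fully open, values between are in proportion, set as the call begins (- or left out, the last holds). The fingers move at their own pace and stop on an object; FORCE is the grip in N (left out, the last holds). Time passes only in rows, so rows that repeat a pose let the fingers close. It gives the time, the measured TCP pose, the force and the opening at its end, in the units of the state.
- r.get_state(): the state, without advancing time (a new reading comes with each control period).
- r.snapshot(name): name is "scene" or "top" or "wrist"; returns a dict with "frame" (480x640x3 uint8, red, green, blue), "intrinsics" (3x3 intrinsics, pixels), "R" (3x3) and "t" (3): a world point X has camera coordinates R X + t. Camera axes: x right, y down, z forward; pixel columns grow to the right and rows downward; lengths in m; the calibration is good to about 2 mm. A picture is of the moment at which its call begins. There is no depth.
- r.finish_job(): hands the job in, once; it reports no verdict.
Trained networks look in the newest picture that a camera, given by its name, has taken for a name from the list of things; names that differ only in an ending like _2 or _b are one class to them, and where a whole thing is asked for, a point or a joint stands for the part that bears it (a point fixed in the world has none). Each returns a list of dicts, best first, with "p" (0 to 1); they miss things now and then, are a little off and sometimes report something else, mostly with a low value. They report only what shows in the picture. A call takes as long as a camera call. They do not tell look-alikes from the thing itself.
- r.trace(camera, name): "region" (480x640 bool, what is visible of it) and "centre" ([row, column] in pixels, amid what is visible of it).
- r.tip_of(camera, name): "centre" ([row, column] in pixels: a listed point, or the origin of a listed thing).
The state is a dict: "clock": time; "q": joint angles; "qd": joint speeds; "joint_torque": joint torques, N m; "tool_pos": TCP position; "eef_rot": TCP orientation; "contact_force": force on the tool from outside, world axes, zero at the start; "moment": the same for the moment, N m; "opening": opening from 0.0 (shut) to 1.0 (fully open).
Only numpy, scipy, OpenCV 4.12 (cv2) and the standard library are available. Lean on these libraries where they do the work, as an engineer would, in place of code of your own. Each camera call takes 0.05 s, during which the arm holds its last target.

## Working session

There is one attempt and no reset: what is moved stays moved. The work goes in short steps, Python scripts to look and compute and a shell command to move; the robot and the scene stay as the last step left them, time stands still between calls to the robot, and variables do not carry over. Pictures are saved under pics/ and viewed, and the job is handed in when it is done.

```bash
mkdir -p pics
cat > h.py <<'E'
import numpy as np, cv2
from plant import r
def snap(c,name):
    s=r.snapshot(c); cv2.imwrite(f'pics/{name}.png',s['frame'][:,:,::-1]); return s
def ray_z(s,rc,z):
    K=np.array(s['intrinsics']);R=np.array(s['R']);t=np.array(s['t'])
    d=R.T@np.linalg.inv(K)@np.array([rc[1],rc[0],1.]); o=-R.T@t
    return o+d*(z-o[2])/d[2]
def proj(s,X):
    p=np.array(s['intrinsics'])@(np.array(s['R'])@np.array(X)+np.array(s['t'])); return p[1]/p[2],p[0]/p[2]
E
python3 - <<'E'
from h import *
st=r.get_state(); print(st['clock'],st['tool_pos'],st['eef_rot'],st['opening'],r.tcp_to_tips)
zs={'loaded_knob':.097,'loaded_timer_mark':.071,'beaker_on_plate':.063}
for c in ['top','scene']:
    s=snap(c,c+'0')
    for n,z in zs.items():
        for d in r.tip_of(c,n): print(c,n,np.round(d['centre'],1),round(d['p'],2),np.round(ray_z(s,d['centre'],z),4))
E
```

```text
0.0 [0.24593861 0.57385452 0.21912017] [ 0.59069301  0.38877859 -0.38980437 -0.58990298] 1.0002282854631295 0.008
top loaded_knob [253.2 417.6] 0.52 [ 0.4675 -0.2286  0.097 ]
top loaded_timer_mark [254.2 427.4] 0.61 [ 0.4675 -0.2558  0.071 ]
top beaker_on_plate [204.6 421.6] 0.82 [ 0.5814 -0.2485  0.063 ]
top beaker_on_plate [286.1 318.7] 0.73 [ 0.3987 -0.0136  0.063 ]
top beaker_on_plate [227.4 335.1] 0.63 [ 0.5303 -0.0515  0.063 ]
scene loaded_knob [301.3 370.1] 0.74 [ 0.468  -0.2295  0.097 ]
scene loaded_timer_mark [323.5 379. ] 0.77 [ 0.465  -0.2557  0.071 ]
scene beaker_on_plate [291.5 261.9] 0.85 [ 0.3683 -0.074   0.063 ]
scene beaker_on_plate [294.6 421.1] 0.77 [ 0.5796 -0.2454  0.063 ]
scene beaker_on_plate [277.5 327.6] 0.61 [ 0.4824 -0.1132  0.063 ]
```

View pics/top0.png

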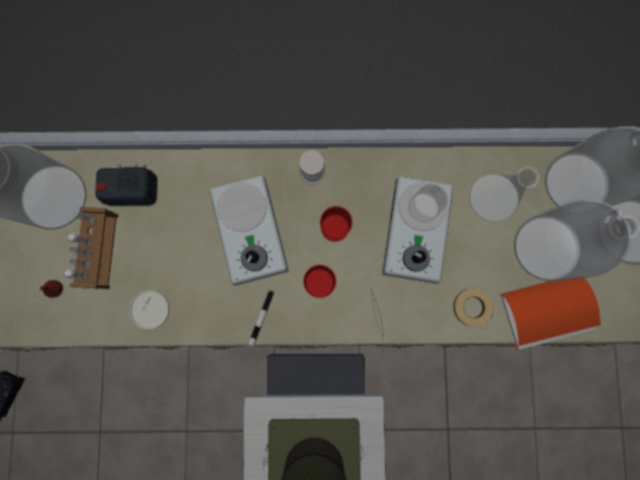

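View pics/scene0.png

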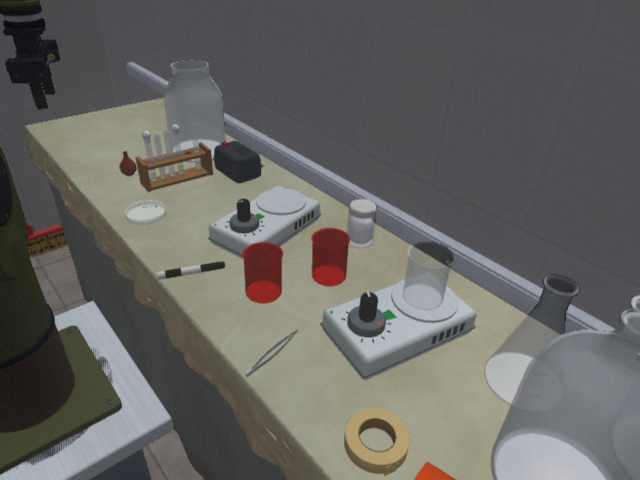

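Run:
```python
import cv2
a=cv2.imread('pics/top0.png')[170:300,370:470]; b=cv2.imread('pics/scene0.png')[220:350,330:450]
a=cv2.resize(a,(390,507),interpolation=2);b=cv2.resize(b,(400,507),interpolation=2)
cv2.imwrite('pics/crop0.png',cv2.hconcat([a,b]))
```

```text
(no output)
```

View pics/crop0.png

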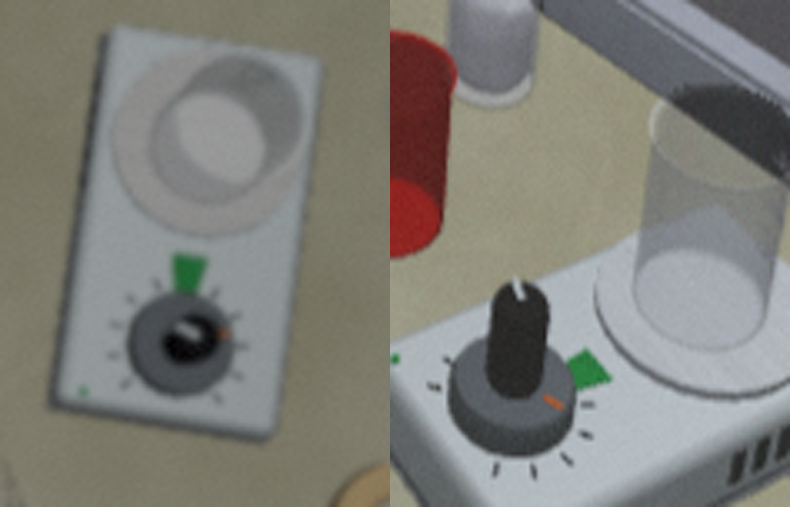

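The stirrer with the beaker is the right-hand one: top view knob (row 253, col 418) with a clear beaker around (205, 427). The left one, at (257, 254), has an empty plate, and the two red beakers at (223, 336) and (281, 320) are look-alikes. The crop confirms it, and both cameras agree on the knob axis to about 1 mm.

```bash
cat >> h.py <<'E'
from scipy.spatial.transform import Rotation as Ro
def shift(target,spinjaw=None):
    st=r.get_state(); R=Ro.from_quat(st['eef_rot']).as_matrix()
    a=np.degrees(np.arctan2(R[1,0],R[0,0]))
    return np.round(R.T@(np.array(target)-st['tool_pos'])*1000,1), round(a,1)
E
python3 - <<'E'
from h import *
R=Ro.from_quat(r.get_state()['eef_rot']).as_matrix(); print(R.round(3))
print(shift([.43,.3,.24]),shift([.468,-.229,.24]))
for c in ['top','scene']:
    s=r.snapshot(c); f=s['frame'].astype(int); g=(f[...,1]>f[...,0]+35)&(f[...,1]>f[...,2]+20)
    n,l,stt,cen=cv2.connectedComponentsWithStats(g.astype('uint8'))
    for i in range(1,n):
        if stt[i,4]>15: 
            p=ray_z(s,cen[i][::-1],.055); k=np.array([.468,-.229]); d=p[:2]-k
            print(c,stt[i,4],cen[i],p.round(4),np.degrees(np.arctan2(d[1],d[0])),np.hypot(*d))
E
```

```text
[[ 0.394 -0.    -0.919]
 [ 0.919 -0.     0.394]
 [-0.    -1.     0.   ]]
(array([-179.9,  -20.1, -277.1]), np.float64(66.8)) (array([-651.1,  -20. , -520.4]), np.float64(66.8))
top 62 [249.87096774 239.62903226] [0.5048 0.1417 0.055 ] 84.33344042317901 0.37250117572682784
top 59 [417.83050847 239.40677966] [ 0.5028 -0.239   0.055 ] -15.997859709968086 0.03619147170946986
scene 30 [259.46666667 215.73333333] [0.5102 0.1416 0.055 ] 83.50754136699726 0.3729498648390757
scene 81 [388.49382716 314.50617284] [ 0.5059 -0.24    0.055 ] -16.23689169419047 0.03943089502354549
```

```bash
python3 -m inch '-180 -20 -277 -40;-180 -20 -277 -40;-180 -20 -277 -40;-180 -20 -277 -40;-180 -20 -277 -40;-180 -20 -277 -40;-180 -20 -277 -40;-180 -20 -277 -40' 1 20
python3 - <<'E'
from h import *
print(shift([.468,-.229,.24]))
E
```

```text
clock: 1.3
tool_pos: [0.4336, 0.2943, 0.2399]
eef_rot: [-0.426, -0.565, 0.566, 0.423]
contact_force: [-0.1, 0.3, 0.1]
opening: 1.001
(array([-512.1,    1.8,  113.3]), np.float64(106.2))
```

```bash
python3 -m inch '-512 1 113 0;-512 1 113 0;-512 1 113 0;-512 1 113 0;-512 1 113 0;-512 1 113 0;-512 1 113 0;-512 1 113 0;-512 1 113 0;-512 1 113 0'
python3 -m inch '0 0 0 0;0 0 0 0'
python3 - <<'E'
from h import *
print(shift([.468,-.229,.24]))
E
```

```text
clock: 2.3
tool_pos: [0.4685, -0.1995, 0.2392]
eef_rot: [0.421, 0.568, -0.568, -0.421]
contact_force: [0.8, 0.4, -0.4]
opening: 1.001
clock: 2.5
tool_pos: [0.4682, -0.1987, 0.2388]
eef_rot: [0.422, 0.568, -0.567, -0.422]
contact_force: [-0.7, -0.5, -0.7]
opening: 0.998
(array([-29. ,  -1.3,   8.9]), np.float64(106.7))
```

Run:
```python
from h import *
s=snap('wrist','w1')
zs={'loaded_knob':.097,'loaded_timer_mark':.071,'beaker_on_plate':.063}
for n,z in zs.items():
    for d in r.tip_of('wrist',n): print(n,np.round(d['centre'],1),round(d['p'],2),np.round(ray_z(s,d['centre'],z),4))
```

```text
loaded_knob [190.1 282.7] 0.59 [ 0.4561 -0.2319  0.097 ]
loaded_timer_mark [185.4 254.4] 0.64 [ 0.4637 -0.2579  0.071 ]
beaker_on_plate [292.2 235.9] 0.83 [ 0.5713 -0.2505  0.063 ]
beaker_on_plate [190.2 494.7] 0.76 [ 0.407  -0.0498  0.063 ]
```

View pics/w1.png

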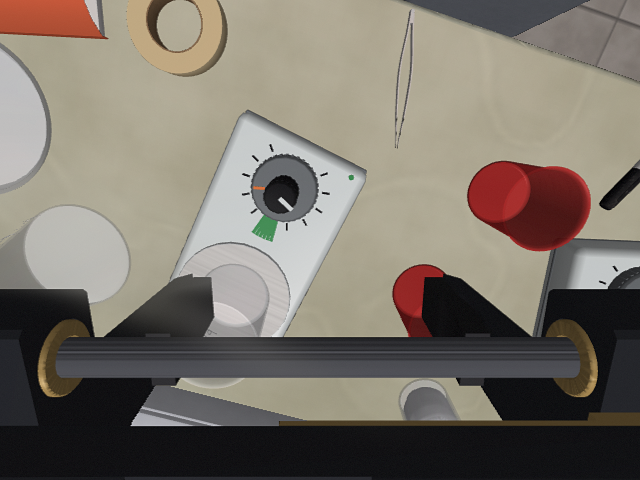

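Run:
```python
from h import *
s=r.snapshot('wrist'); f=s['frame']
a=cv2.resize(np.ascontiguousarray(f[130:260,220:350,::-1]),(585,585),interpolation=cv2.INTER_CUBIC); cv2.imwrite('pics/w1c.png',a)
for n in ['loaded_knob','loaded_timer_mark']:
    for d in r.trace('wrist',n):
        ys,xs=np.where(d['region']); print(n,d['p'],d['centre'],ys.min(),ys.max(),xs.min(),xs.max(),len(ys))
for (x,y) in [(.468,-.229),(.464,-.232),(.468,-.234)]:
    print(x,y,[tuple(np.round((np.array(proj(s,[x,y,z]))-[130,220])*4.5,0)) for z in (.055,.071,.113)])
```

```text
loaded_knob 0.9 [191.4, 280.9] 175 211 262 295 1007
loaded_timer_mark 0.82 [175.2, 289.6] 153 220 249 316 2588
0.468 -0.229 [(np.float64(293.0), np.float64(288.0)), (np.float64(307.0), np.float64(281.0)), (np.float64(348.0), np.float64(260.0))]
0.464 -0.232 [(np.float64(271.0), np.float64(279.0)), (np.float64(283.0), np.float64(272.0)), (np.float64(322.0), np.float64(249.0))]
0.468 -0.234 [(np.float64(286.0), np.float64(264.0)), (np.float64(299.0), np.float64(256.0)), (np.float64(340.0), np.float64(232.0))]
```

View pics/w1c.png

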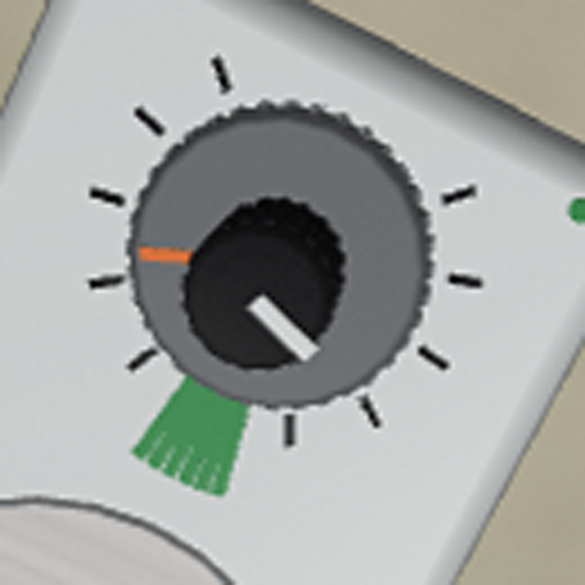

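Run:
```python
from h import *
s=r.snapshot('wrist')
P=lambda c,ro,z: ray_z(s,(ro/4.5+130-.4,c/4.5+220-.4),z)
k=P(280,262,.071);t=P(260,300,.113);print('ring',k,'top',t)
# ticks on deck, inner/outer
b=P(181,474,.055);bi=P(218,392,.055)
ang=lambda d:np.degrees(np.arctan2(d[1],d[0]))
print('band',b,bi,ang(b-k),ang(b-bi))
p0=P(257,303,.113);p1=P(311,353,.113);print('ptr',ang(p1-p0),ang(p1-k),p1)
T=[((209,88),(229,58)) ]
for (a,bb) in [((142,112),(158,131)),((92,192),(124,203)),((92,286),(124,279)),((131,367),(155,351)),((291,445),(291,415)),((379,426),(364,398)),((446,367),(420,349)),((481,284),(449,280)),((475,190),(444,202)),((217,60),(227,90))]:
    o=P(*a,.055); i=P(*bb,.055); print(o.round(4),round(ang(o-i),1))
```

```text
ring [ 0.45904    -0.23305837  0.071     ] top [ 0.45935029 -0.23262403  0.113     ]
band [ 0.51135485 -0.24178729  0.055     ] [ 0.49183999 -0.23889644  0.055     ] -9.472741745572057 -8.426285519938498
ptr 63.13218401729965 59.54713439792275 [ 0.46572285 -0.22169178  0.113     ]
[ 0.4407 -0.2684  0.055 ] -123.9
[ 0.4591 -0.2742  0.055 ] -92.2
[ 0.4778 -0.2695  0.055 ] -60.7
[ 0.492  -0.2576  0.055 ] -39.7
[ 0.4984 -0.2212  0.055 ] 15.7
[ 0.489  -0.2046  0.055 ] 44.0
[ 0.4728 -0.1948  0.055 ] 71.8
[ 0.454 -0.193  0.055] 99.8
[ 0.436  -0.1999  0.055 ] 128.0
[ 0.4265 -0.2566  0.055 ] -145.9
```

Run:
```python
from h import *
st=r.get_state(); print(st['tool_pos'],st['clock'])
for c,off,sc in (('top',(170,370),3.9),('scene',(220,330),(3.333))):
    s=r.snapshot(c)
    for k in ([.459,-.233],[.468,-.229],[.463,-.231]):
        print(c,k,[np.round(proj(s,[*k,z]),1) for z in (.071,.113)])
s=r.snapshot('top'); cv2.imwrite('pics/t1.png',cv2.resize(np.ascontiguousarray(s['frame'][225:285,385:445,::-1]),(600,600),interpolation=cv2.INTER_CUBIC))
s=r.snapshot('scene'); cv2.imwrite('pics/s1.png',cv2.resize(np.ascontiguousarray(s['frame'][280:350,335:405,::-1]),(600,600),interpolation=cv2.INTER_CUBIC))
```

```text
[ 0.46809149 -0.19761034  0.23908734] 2.9
top [0.459, -0.233] [array([258.1, 417.3]), array([256.4, 421.3])]
top [0.468, -0.229] [array([254.1, 415.4]), array([252.2, 419.3])]
top [0.463, -0.231] [array([256.3, 416.3]), array([254.6, 420.3])]
scene [0.459, -0.233] [array([317.1, 366. ]), array([297.1, 368.5])]
scene [0.468, -0.229] [array([313.3, 368.3]), array([293.4, 370.9])]
scene [0.463, -0.231] [array([315.3, 367. ]), array([295.3, 369.5])]
```

View pics/t1.png

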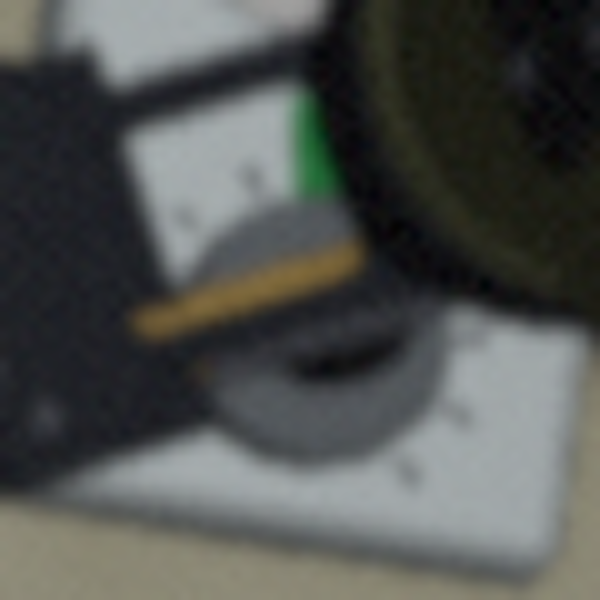

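View pics/s1.png

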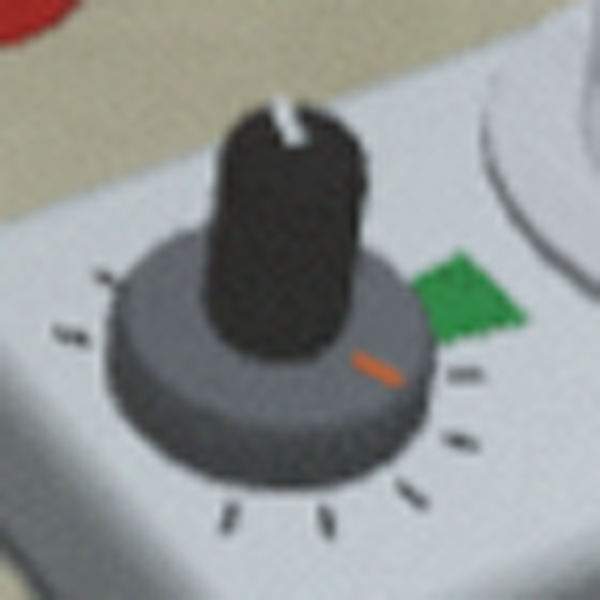

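Wrist and scene views agree when I measure the ring and knob circles directly: the axis is at about (0.460, -0.2325). The detector points were roughly 9 mm off. The pointer heads about +62° and the band about -9.5°, so it needs about 71° clockwise.

Run:
```python
from h import *
print(shift([.460,-.2325,.16]))
s=r.snapshot('wrist'); st=r.get_state(); R=Ro.from_quat(st['eef_rot']).as_matrix()
print('cam in tool',R.T@(-np.array(s['R']).T@np.array(s['t'])-st['tool_pos']))
```

```text
(array([-30.4,  79. ,  17.5]), np.float64(106.8))
cam in tool [-0.00041175 -0.16445662  0.06769332]
```

```bash
python3 -m inch '-30 0 17 -5;-30 0 17 -10;-30 30 17 -10;-30 60 17 -10;-30 79 17 -10;-30 79 17 -10'
python3 - <<'E'
from h import *
print(shift([.460,-.2325,.088]))
s=snap('scene','s2'); s=snap('wrist','w2')
E
```

```text
clock: 3.75
tool_pos: [0.4585, -0.2317, 0.1578]
eef_rot: [-0.369, -0.602, 0.603, 0.372]
contact_force: [0.5, 0.3, 0.7]
opening: 1.002
(array([-1.6, 69.8, -1.2]), np.float64(116.8))
```

View pics/s2.png

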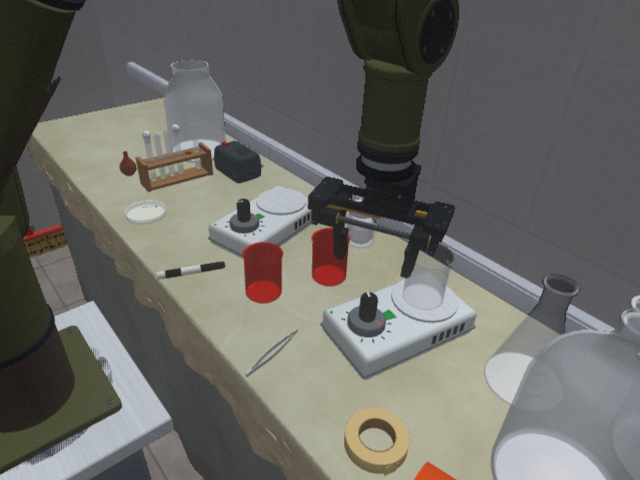

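View pics/w2.png

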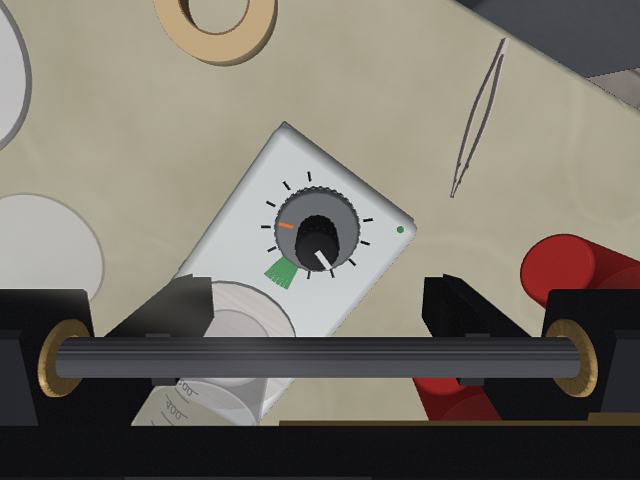

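Run:
```python
from h import *
st=r.get_state(); R=Ro.from_quat(st['eef_rot']).as_matrix(); p=np.array(st['tool_pos'])
for c in ('scene','wrist'):
    s=r.snapshot(c)
    for dx in (-.044,0,.044): print(c,dx,np.round(proj(s,p+R@[dx,.008,0]),1))
    print('below', [np.round(proj(s,[p[0],p[1],z]),1) for z in (.113,.08,.071)])
    if c=='wrist': print(R.T@np.array(s['R']).T)
    f=s['frame']; 
    if c=='scene': cv2.imwrite('pics/s2c.png',cv2.resize(np.ascontiguousarray(f[170:350,300:480,::-1]),(600,600),interpolation=cv2.INTER_CUBIC))
```

```text
scene -0.044 [284.8 400. ]
scene 0 [276.5 371.4]
scene 0.044 [268.6 343.8]
below [array([296.4, 368.9]), array([312.2, 366.9]), array([316.4, 366.4])]
wrist -0.044 [273.9 228.4]
wrist 0 [274.  318.6]
wrist 0.044 [274.  408.8]
below [array([249.5, 318.4]), array([234.6, 318.3]), array([231.1, 318.3])]
[[ 9.99999738e-01  5.12103035e-04 -5.12052581e-04]
 [ 6.28764889e-04 -2.63149093e-01  9.64754974e-01]
 [ 3.59307777e-04 -9.64755043e-01 -2.63149346e-01]]
```

View pics/s2c.png

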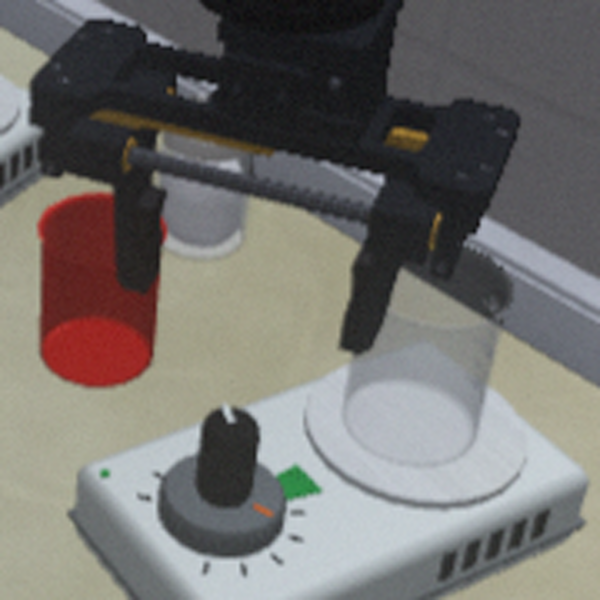

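Both cameras show the open fingertips about 20 mm higher than TCP + 8 mm implies. I'll close partway here, clear of the knob, and check again.

```bash
python3 -m inch '0 0 0 0;0 0 0 0;0 0 0 0;0 0 0 0;0 0 0 0' -0.1 15
python3 - <<'E'
from h import *
st=r.get_state(); R=Ro.from_quat(st['eef_rot']).as_matrix(); p=np.array(st['tool_pos']);print(p,st['opening'])
half=.044*st['opening']
for c in ('scene','wrist'):
    s=r.snapshot(c); f=np.ascontiguousarray(s['frame'][:,:,::-1])
    for dx in (-half,half):
        for dz in (-.009,.009):
            for dy in (.008,):
                q=proj(s,p+R@[dx,dy,dz]); cv2.circle(f,(int(q[1]),int(q[0])),1,(0,255,255),-1)
    if c=='scene': f=cv2.resize(f[170:350,300:480],(600,600),interpolation=cv2.INTER_CUBIC)
    cv2.imwrite(f'pics/{c}3.png',f)
E
```

```text
clock: 4.45
tool_pos: [0.4603, -0.2322, 0.16]
eef_rot: [0.371, 0.602, -0.602, -0.37]
contact_force: [-0.6, -0.1, -1.0]
opening: 0.57
[ 0.46033019 -0.23223568  0.16003017] 0.569862791951445
```

View pics/scene3.png

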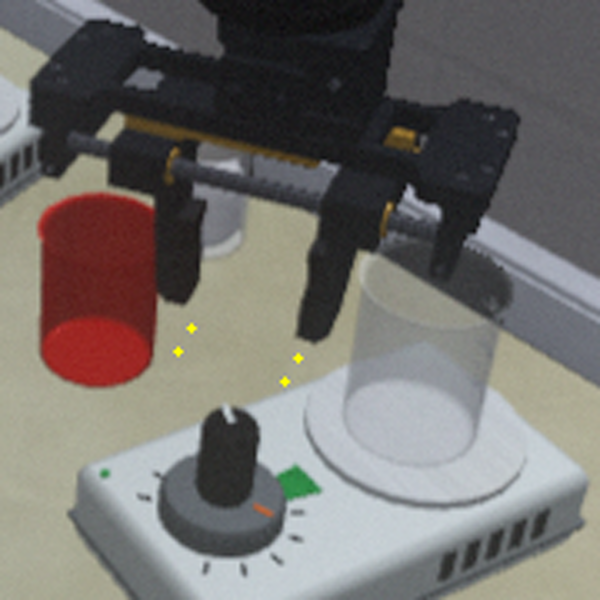

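View pics/wrist3.png

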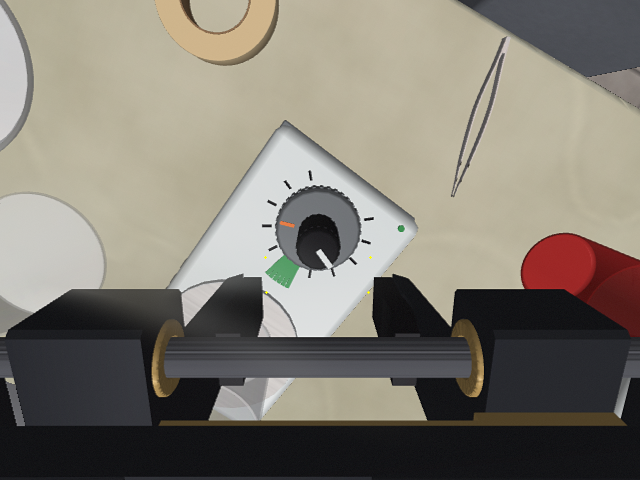

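Run:
```python
from h import *
st=r.get_state(); R=Ro.from_quat(st['eef_rot']).as_matrix(); p=np.array(st['tool_pos'])
S={c:r.snapshot(c) for c in('scene','wrist')}
print(S['wrist']['intrinsics'])
def tri(w,sc):
    P=[np.array(S[c]['intrinsics'])@np.c_[np.array(S[c]['R']),np.array(S[c]['t'])] for c in('wrist','scene')]
    X=cv2.triangulatePoints(P[0],P[1],np.array([[w[1]],[w[0]]],float),np.array([[sc[1]],[sc[0]]],float)); X=(X[:3]/X[3])[:,0]
    print(X.round(4),'tool',(R.T@(X-p)).round(4), proj(S['wrist'],X),proj(S['scene'],X))
tri((275,262),(271,389.4))
tri((275,374),(260.5,353))
f=S['wrist']['frame'];cv2.imwrite('pics/w3c.png',cv2.resize(np.ascontiguousarray(f[200:400,180:460,::-1]),(784,560),interpolation=2))
f=S['scene']['frame'];cv2.imwrite('pics/s3c.png',cv2.resize(np.ascontiguousarray(f[215:285,335:415,::-1]),(800,700)[:2],interpolation=2)[:600])
```

```text
[[378.45258093   0.         317.3259051 ]
 [  0.         378.45258093 233.55368437]
 [  0.           0.           1.        ]]
[ 0.4642 -0.2591  0.1774] tool [-0.0258 -0.0174  0.0086] (np.float64(278.2434399071372), np.float64(255.91517369678698)) (np.float64(271.2727896956245), np.float64(388.2377934943733))
[ 0.4377 -0.2155  0.1822] tool [ 0.0251 -0.0223  0.0126] (np.float64(273.48392540090845), np.float64(380.7350345580287)) (np.float64(260.6922141500034), np.float64(354.119295549539))
```

View pics/w3c.png

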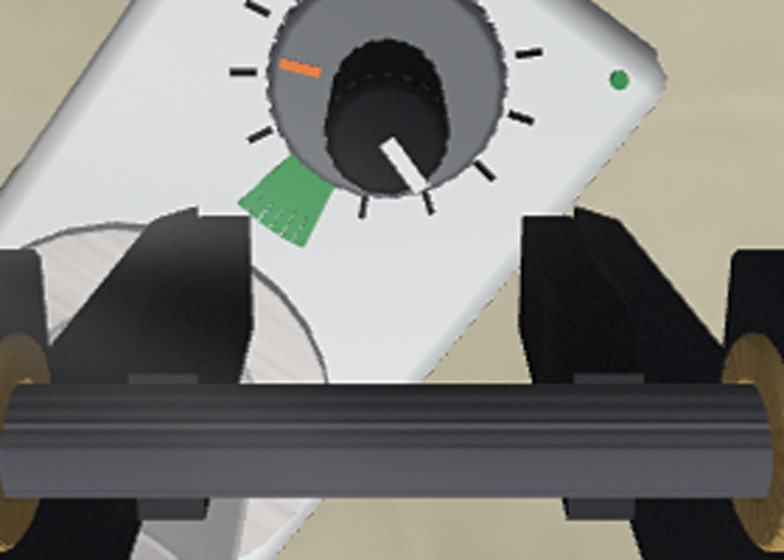

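View pics/s3c.png

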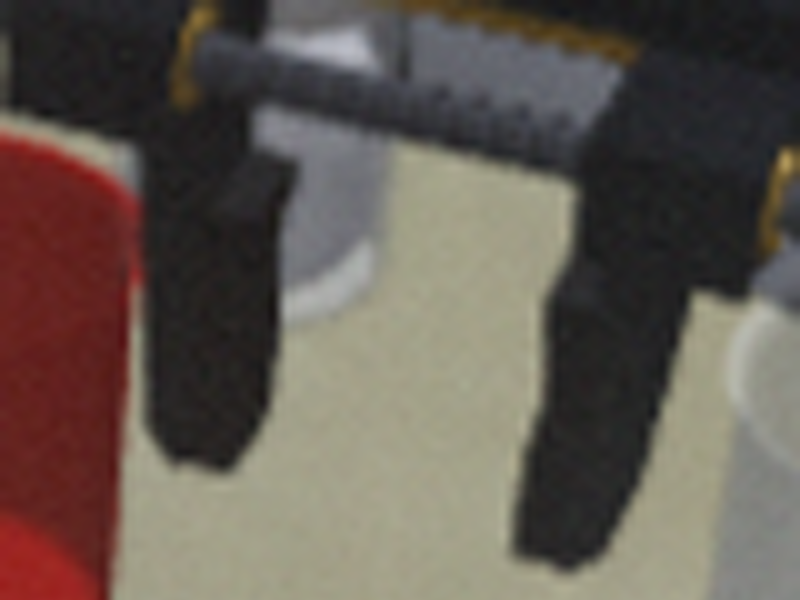

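Triangulating the tips puts them about 20 mm behind the TCP, not 8 mm ahead of it. I'll go down only to the height that is safe under the stated value, then look again.

```bash
python3 -m inch '0 30 0 0;0 50 0 0;0 60 0 0;0 71 0 0;0 71 0 0;0 71 0 0'
python3 - <<'E'
from h import *
print(shift([.460,-.2325,.088]))
s=r.snapshot('scene');cv2.imwrite('pics/s4c.png',cv2.resize(np.ascontiguousarray(s['frame'][210:360,310:460,::-1]),(600,600),interpolation=2))
s=snap('wrist','w4')
E
```

```text
clock: 5.25
tool_pos: [0.4606, -0.2322, 0.0892]
eef_rot: [0.371, 0.602, -0.602, -0.37]
contact_force: [0.1, -0.3, 0.1]
opening: 0.452
(array([0. , 1.2, 0.7]), np.float64(116.8))
```

View pics/s4c.png

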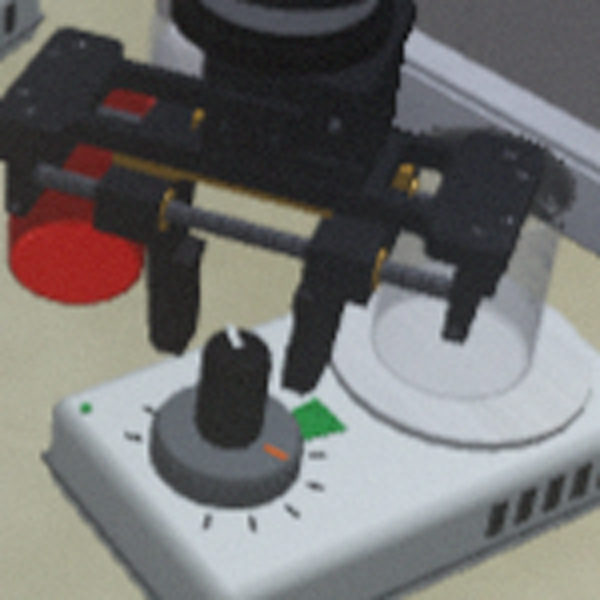

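View pics/w4.png

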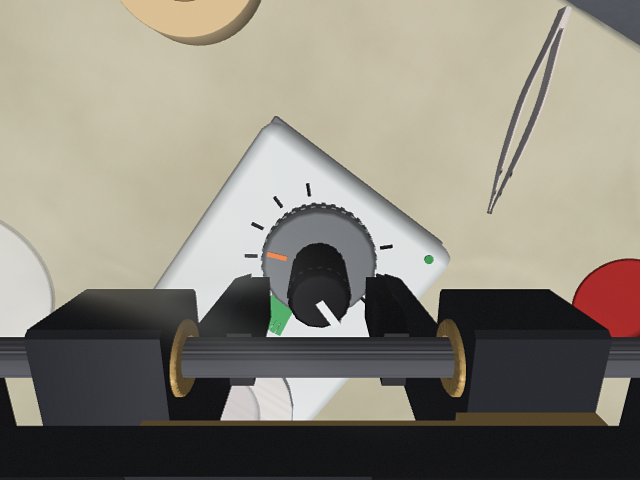

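```bash
python3 -m inch '0 4 0 0;0 4 0 0;0 4 0 0;0 4 0 0;0 4 0 0;0 4 0 0;0 4 0 0;0 4 0 0' -1 12
python3 - <<'E'
from h import *
print(shift([.460,-.2325,.088]))
s=r.snapshot('scene');cv2.imwrite('pics/s5c.png',cv2.resize(np.ascontiguousarray(s['frame'][250:350,330:430,::-1]),(600,600),interpolation=2))
s=snap('wrist','w5')
E
```

```text
clock: 6.15
tool_pos: [0.4602, -0.2321, 0.0849]
eef_rot: [0.37, 0.602, -0.602, -0.371]
contact_force: [-0.5, 0.8, 0.2]
opening: 0.286
(array([-0.2, -3.1,  0.3]), np.float64(116.8))
```

View pics/s5c.png

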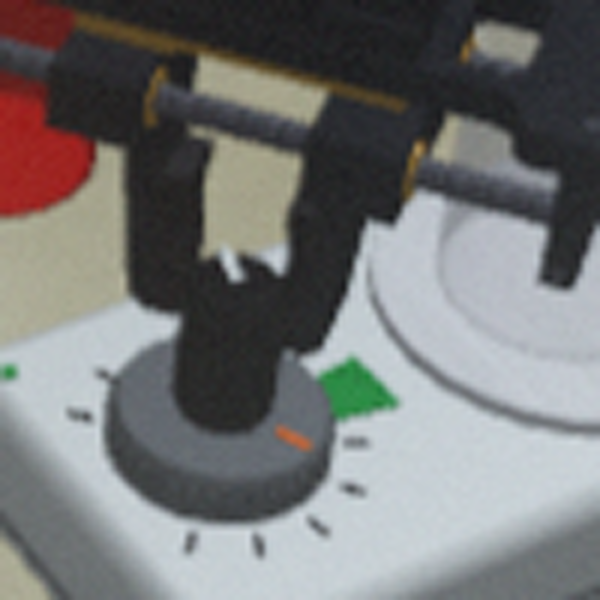

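View pics/w5.png

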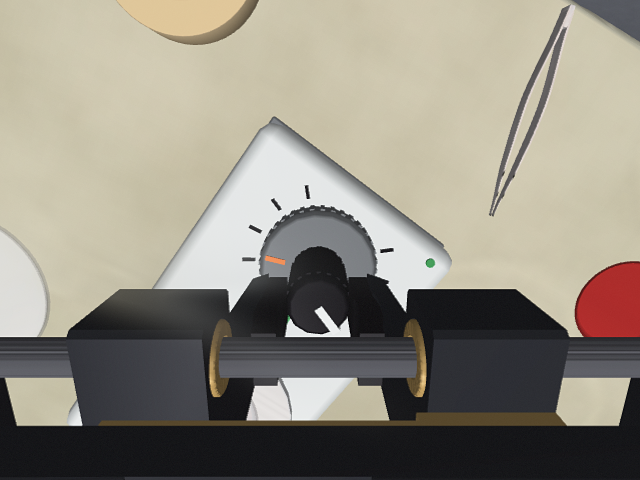

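Grip is confirmed: the opening stopped at 25 mm on the knob, the tips are clear of the ring and the orange mark hasn't moved. I'll turn it in parts.

```bash
python3 -m inch '0 0 0 4;0 0 0 8;0 0 0 13;0 0 0 18;0 0 0 23;0 0 0 28;0 0 0 32;0 0 0 35;0 0 0 35'
python3 - <<'E'
from h import *
st=r.get_state();print(np.round(st['q'],2),st['moment']);print(shift([.460,-.2325,.085]))
s=snap('wrist','w6')
s=r.snapshot('scene');cv2.imwrite('pics/s6c.png',cv2.resize(np.ascontiguousarray(s['frame'][250:350,330:430,::-1]),(600,600),interpolation=2))
E
```

```text
clock: 7.15
tool_pos: [0.4602, -0.2319, 0.0849]
eef_rot: [-0.534, -0.463, 0.463, 0.535]
contact_force: [-0.8, 0.3, 0.8]
opening: 0.287
[ 0.5   0.77 -0.2   2.01  0.36  0.4   1.45] [ 0.25054904  0.13909041 -0.04133718]
(array([-0.6, -0.1,  0.1]), np.float64(81.8))
```

View pics/w6.png

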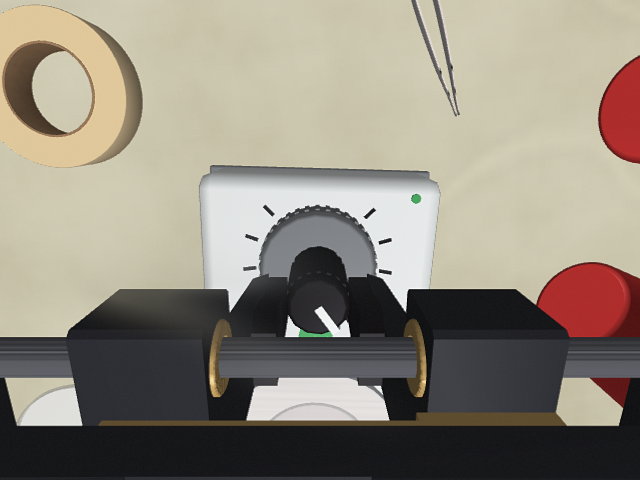

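View pics/s6c.png

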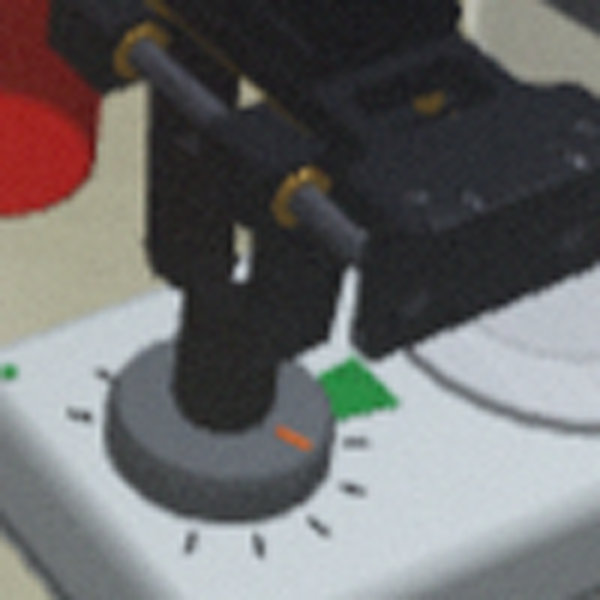

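The pointer stays fixed in the gripper's view while the box turns under it, and the mark hasn't moved. Next I'll measure the pointer, then finish the turn.

Run:
```python
from h import *
s=r.snapshot('wrist'); cv2.imwrite('pics/w6c.png',cv2.resize(np.ascontiguousarray(s['frame'][270:350,278:358,::-1]),(600,600),interpolation=2))
```

```text
(no output)
```

View pics/w6c.png

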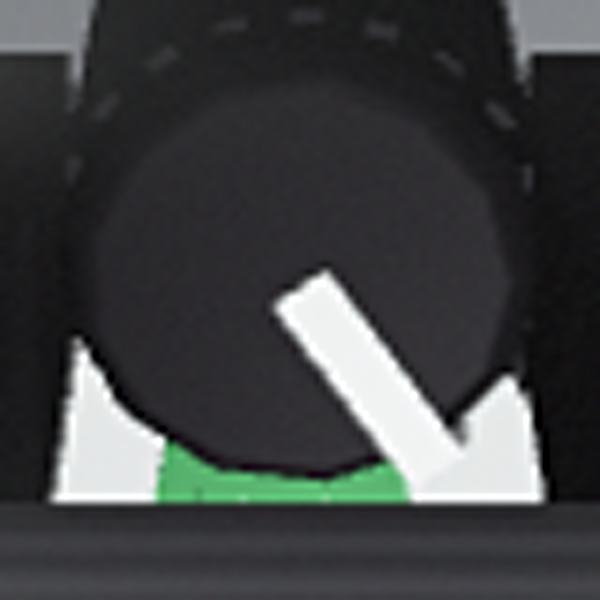

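Run:
```python
from h import *
s=r.snapshot('wrist')
P=lambda c,ro: ray_z(s,(ro/7.5+270-.4,c/7.5+278-.4),.113)
a,b,c=P(300,287),P(436,467),P(303,278)
for u in(a,c): d=b-u; print(np.degrees(np.arctan2(d[1],d[0])),np.hypot(*d[:2]))
```

```text
26.53071635926959 0.012823546084158335
24.68695394385781 0.013166662474010027
```

```bash
python3 -m inch '0 0 0 4;0 0 0 8;0 0 0 13;0 0 0 18;0 0 0 23;0 0 0 28;0 0 0 32;0 0 0 36;0 0 0 36;0 0 0 36'
python3 - <<'E'
from h import *
print(shift([.460,-.2325,.085]))
s=snap('wrist','w7'); s2=r.snapshot('scene')
a=cv2.resize(np.ascontiguousarray(s['frame'][250:370,258:378,::-1]),(400,400),interpolation=2)
b=cv2.resize(np.ascontiguousarray(s2['frame'][250:350,330:430,::-1]),(400,400),interpolation=2)
cv2.imwrite('pics/c7.png',cv2.hconcat([a,b]))
E
```

```text
clock: 8.35
tool_pos: [0.4603, -0.2318, 0.0849]
eef_rot: [-0.651, -0.276, 0.276, 0.651]
contact_force: [-0.3, 1.4, 1.3]
opening: 0.284
(array([-0.7, -0.1, -0.3]), np.float64(45.9))
```

View pics/c7.png

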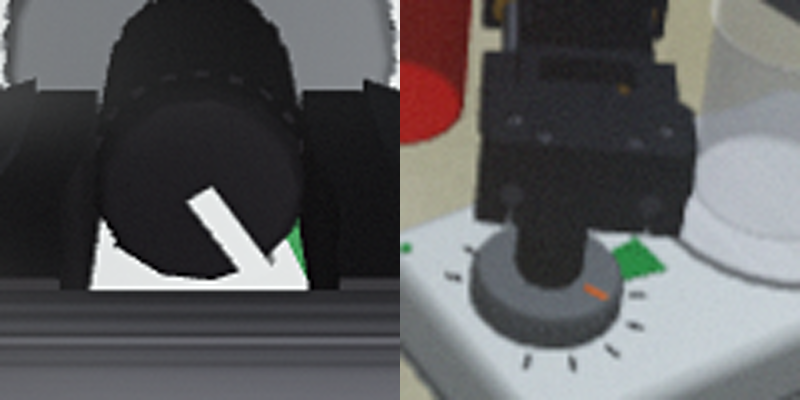

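```bash
python3 -m inch '0 0 0 0;0 0 0 0;0 0 0 0;0 0 0 0;0 -15 0 0;0 -45 0 0;0 -90 0 0;0 -130 0 0;0 -150 0 0;0 -150 0 0' 0.2
python3 - <<'E'
from h import *
s=snap('wrist','w8'); s2=r.snapshot('scene')
cv2.imwrite('pics/s8c.png',cv2.resize(np.ascontiguousarray(s2['frame'][230:350,330:490,::-1]),(800,600),interpolation=2))
E
```

```text
clock: 9.45
tool_pos: [0.4622, -0.2332, 0.238]
eef_rot: [0.653, 0.277, -0.273, -0.65]
contact_force: [-0.4, -0.2, -0.2]
opening: 0.6
```

View pics/w8.png

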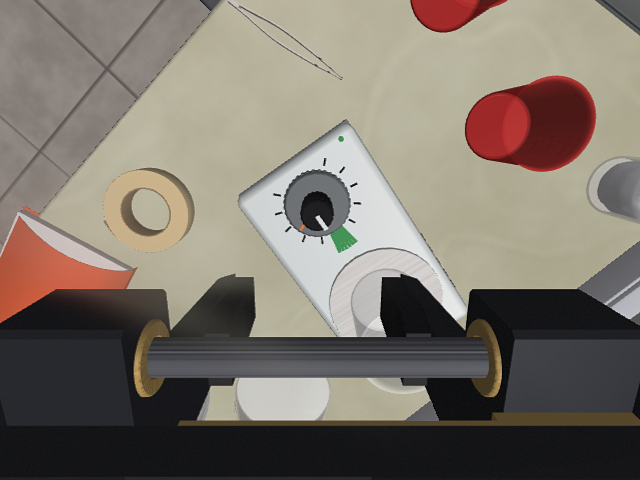

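View pics/s8c.png

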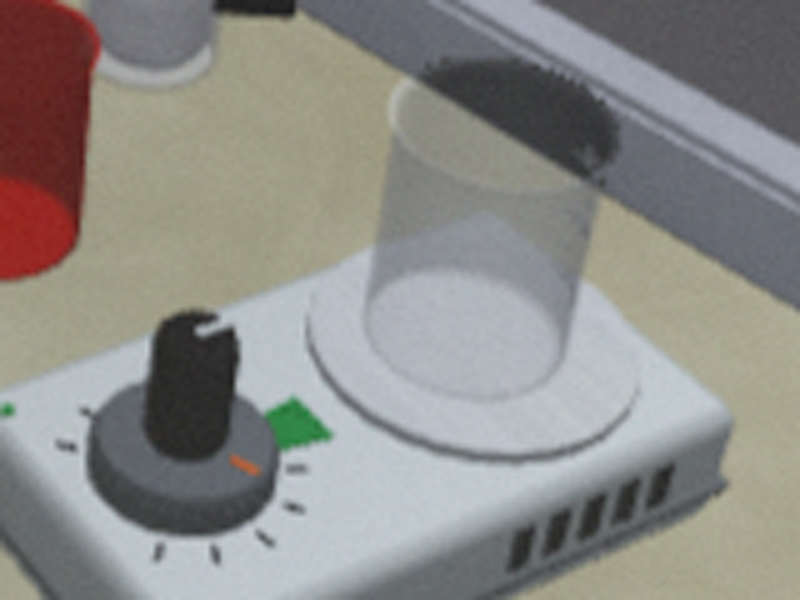

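Run:
```python
from h import *
r.get_state()
s=r.snapshot('wrist'); f=s['frame']
cv2.imwrite('pics/w9c.png',cv2.resize(np.ascontiguousarray(f[155:265,262:372,::-1]),(600,600),interpolation=2))
v=f.astype(int).min(2)
# pointer: white pixels inside knob-top radius
ax=np.array([.460,-.2325]); pts=[]
w=[]
for rr in range(185,240):
    for cc in range(290,345):
        X=ray_z(s,(rr,cc),.113); d=X[:2]-ax
        if np.hypot(*d)<.0135 and v[rr,cc]>130: pts.append(X[:2])
pts=np.array(pts); c=pts.mean(0); u=np.linalg.svd(pts-c)[2][0]; u*=np.sign(u@(c-ax))
print(len(pts),'ptr line',np.degrees(np.arctan2(u[1],u[0])),'axis->centroid',np.degrees(np.arctan2(*(c-ax)[::-1])))
g=(f[...,1].astype(int)>f[...,0]+35)
n,l,stt,cen=cv2.connectedComponentsWithStats(g.astype('uint8'))
i=1+np.argmax(stt[1:,4]); p=ray_z(s,cen[i][::-1],.055)[:2]-ax; print('band',cen[i],np.degrees(np.arctan2(p[1],p[0])))
for n,z in {'loaded_timer_mark':.071,'beaker_on_plate':.063}.items():
    for d in r.tip_of('wrist',n): print(n,np.round(d['centre'],1),round(d['p'],2),np.round(ray_z(s,d['centre'],z),4))
```

```text
75 ptr line -8.891338606582648 axis->centroid -9.08142444464929
band [413.25688073 251.982263  ] 19.799551368029363
loaded_timer_mark [233.6 301. ] 0.94 [ 0.4652 -0.2587  0.071 ]
beaker_on_plate [303.7 386.5] 0.91 [ 0.5742 -0.2506  0.063 ]
beaker_on_plate [130.9 497. ] 0.77 [ 0.5189 -0.0756  0.063 ]
```

View pics/w9c.png

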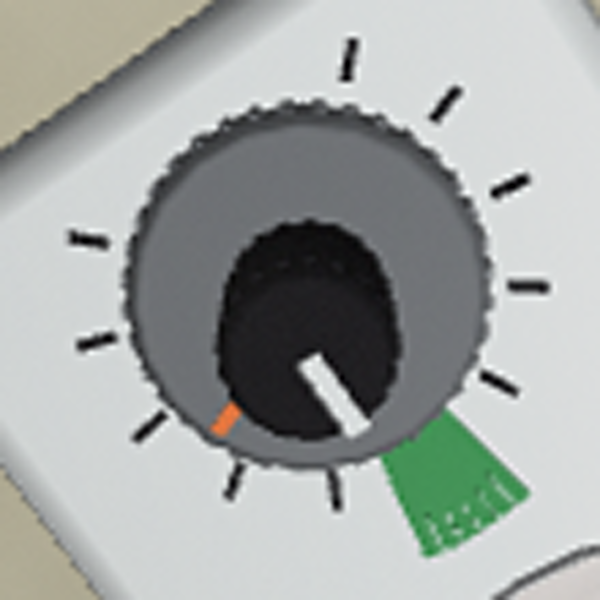

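Run:
```python
from h import *
s=r.snapshot('wrist'); P=lambda c,ro,z: ray_z(s,(ro/5.4545+155-.4,c/5.4545+262-.4),z)
b=P(478,522,.055)[:2]-[.460,-.2325]; print('band',np.degrees(np.arctan2(b[1],b[0])))
print(r.finish_job())
```

```text
band -8.504943775093583
the job is handed in; nothing more can be done
None
```

The job is handed in. I turned the speed knob on the stirrer with the beaker about 71° clockwise, then let go and moved the gripper well clear above it. It took about 10 s of the 32 s, and no verdict was reported.

**Last checks**
- **Knob:** the pointer heads -9.0° and the green band's middle measures -8.5° to -9.5°, so they agree to within about 1° (14° is allowed).
- **Timer ring:** the orange mark looks unmoved in the scene view. The wrist detector's before and after positions differ by about 1.7 mm, which is within its noise and under the 4.6 mm limit.
- **Beaker:** it stands upright. Its detected position before and after agrees to about 3 mm.
- **Other stirrer:** I never went near its knob, so I did not measure it again.

**What disagreed**
- **Knob position:** the network's points for the knob were about 9 mm off in the first top and scene views, and about 4 mm off in the wrist view. I used the circles of the ring and knob top instead, which agreed between cameras.
- **Fingertips:** in the pictures they sat about 10–25 mm higher than the stated distance from the tool point. I went down in small steps with checks. The gripper ended up holding about the top 15 mm of the knob, clear of the ring.
- **Band check:** one automatic measurement of the band picked up the wrong patch, so I measured it by hand from the enlarged crop.

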